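# Centre the wobbly dessert cup on the portion scale and tare it

## Task

The small, top-heavy footed steel dessert cup on the portion scale stands off to one side of the small round platform: nudge it with light fingertip taps, pushing low on its bowl, until it stands in the middle of the platform and steady, without gripping, lifting or tipping it. Then, with the fingers off the cup, press the scale's tare key all the way down with a fingertip (of the two round keys beside the display it is the right-hand one as you face the scale's front) and come away. Do not press the left-hand on/off key, and leave everything else on the bench where it is.

Things in the scene. Friction and masses are not known exactly. Their poses are not given: they have to be found in the camera images.
- cup: top-heavy steel dessert cup on the scale, 80 mm tall, 0.11-0.19 kg: foot 50 mm across, 15 mm waist 12-18 mm up, then an open bowl 52 mm across at 28 mm up and 56 mm, upright, from 34 mm up to the lip. Origin: centre of the foot's underside; z up its axis. Slides under a push of 0.3-0.5 of its weight; pushed near the lip it tips, by an upright finger reaching to 15-30 mm over the platform it slides
- pan_centre (a point): centre of the top face of the scale's round metal platform, 115 mm across, 8 mm thick, its top 58 mm above the bench. The platform is fixed on the scale and gives no way; z up. Where its x axis points means nothing
- scale: white portion scale, firm on the bench: 200 mm (x) by 165 mm (y), 34 mm high at the front panel, 41 under the platform. Origin: centre of its underside; +x points to its back, so its front (-x) faces the robot, turned up to 20 degrees. Platform centre at (30, 0) mm. The front panel has a dark display 74 mm wide centred at (-66, 0) mm and a round grey key on each side of it
- tare_top (a point): centre of the top of the tare key: the round key 24 mm across on the front panel to the right of the display as seen from the robot (scale's y = -58 mm, x = -66 mm), its top 40 mm above the bench and 6 mm above the panel. The point moves with the key
- tare (a joint): travel of the tare key in m: 0 up, 0.004 fully down; a spring brings it up again, 1.2 N to start, 4 N fully down
- power_top (a point): centre of the top of the on/off key, the same key to the left of the display (scale's y = +58 mm); not to be pressed
- power (a joint): travel of the on/off key in m, as for the tare key; not to be pressed
- cup_b: a spare dessert cup like the one on the scale, standing on the bench to the left; origin under its foot
- cup_c: another spare dessert cup on the bench farther to the left; origin under its foot
- spoon: steel serving spoon 200 mm long, lying along the right side of the scale; origin under its middle, x along its length
- sponge: scouring sponge 105 x 68 x 34 mm lying by the left side of the scale; origin under its middle
- pot: steel pot 124 mm across, 118 mm tall, on the far left; origin under its middle
- bottle: white bottle 62 mm across, 190 mm tall, on the far right; origin under its middle
- saucers: stack of four white saucers, 150 mm across, 43 mm high, on the right; origin under its middle
- tub: open white tub 180 x 110 x 95 mm on the far right; origin under its middle
Things that resemble listed ones, but are neither listed nor needed, are in the scene too. What is shaped like the cup but orange or pink is not meant.

How it is judged:
By the outcome, as a careful person would: the job done as asked, in the order asked, and still so for the second after the job is handed in, with the robot touching nothing.
It also fails if it takes over 48 s, if anything falls off the work surface, if the arm or the gripper's body presses on something with over 40 N, if the wrist force passes 120 N, or if a joint passes its speed limit or range.

## Robot

A 6-joint arm with a two-finger parallel gripper is mounted at the origin on the work surface. World frame = base frame: x ahead of the robot, y to its left, z up, the work surface at z = 0. Lengths are in mm, angles in rad, forces in N, time in s.
With the tool pointing down it reaches from about 275 to 1000 mm from the base axis. Payload 8.4 kg.
Tool frame: the origin (TCP) lies on the centre line of the jaws, within the pads' length; the fingertips stand 17 mm ahead of it and the grasp point (between the pads) lies 2 mm behind it (r.tcp_to_tips is the z of the fingertips in the tool frame, in mm); z points along the fingers, y is the direction in which the jaws open and shut (so a half turn about z gives the same grasp; the last joint's range is limited). The gripper opens to 85 mm and grips with 20 to 120 N. Pads are 22 mm wide; open, the fingers measure 114 mm over their backs; the gripper's body (76 mm by 85 mm) begins 54 mm behind the grasp point. The pads swing forward as they close: fully open they stand 13 mm farther back than shut.
Start: joints at [-1.199, 0.353, 1.633, -0, 1.155, -0.002], TCP at [228.221, -581.845, 248.281] pointing down, gripper open.
Joint ranges: [-2.63, 2.63], [-0.92, 2.1], [0.06, 2.66], [-1.3, 4.44], [0, 2.69], [-3.02, 3.02]. Speed limits (rad/s): [2.22, 2.22, 2.79, 3.14, 3.14, 3.14].

## Interface

Orientations are given as [roll, pitch, yaw] about the fixed x, y, z axes, in that order (R = Rz(yaw) Ry(pitch) Rx(roll)).
In Python, from rig import r, cams, job gives the robot as it stands.
- The arm moves only by the tool drive_tool, never from a script. Its argument "deltas" is a list of rows, each a list of 4 numbers: the shift along the tool's x, y, z in cm, then the turn about the tool's z in rad. In form: [[x, y, z, roll], ...]. A call has 1 to 12 rows; each row shifts and turns the commanded pose from where the row before left it, along the tool's axes as they then stand; what a row does not reach is not made up. A row lasts 1/12 s, in which the tool goes at most 41.7 mm and 7.16 degrees, less where a joint would pass 70% of its speed; a pose out of reach is approached as far as the arm can. A call with a gripper value outside its range is refused whole. "jaw" is the closure, from 0 (fully open) to 1 (shut), set as the call begins (left out, the last holds). The fingers move at their own pace and stop on an object; "force" is the grip in N (left out, the last holds). Time passes only in rows, so rows that do not move let the fingers close. It gives the time, the measured TCP pose, the force and the opening at its end, in the units of the state.
- r.sense(): the state, without advancing time (a new reading comes with each control period).
- cams.grab_frame(name): name is "scene" or "side" or "wrist"; returns (picture, depth): 420x560x3 uint8, red, green, blue; 420x560 float32, mm along the optical axis (not along the pixel's ray), 0 where there is no reading.
- cams.camera_params(name): a dict with "fx", "fy", "cx", "cy" (pixels), "R" (3x3) and "t" (3): a world point X has camera coordinates R X + t. Camera axes: x right, y down, z forward; pixel columns grow to the right and rows downward; lengths in mm; the calibration is good to about 2 mm. A picture is of the moment at which its call begins: read the wrist's pose just before it. camera_params takes no time and is no camera call; for the wrist camera it gives the pose at the moment of the call.
- job.sign_off(): hands the job in, once; it reports no verdict.
The state is a dict: "clock": time; "qpos": joint angles; "qvel": joint speeds; "joint_efforts": joint torques, N m; "eef_pos": TCP position; "tcp_rot": TCP orientation; "contact_force": force on the tool from outside, world axes, zero at the start; "wrist_torque": the same for the moment, N m; "opening": opening from 0.0 (shut) to 1.0 (fully open).
Only numpy, scipy, OpenCV 4.12 (cv2) and the standard library are available. Lean on these libraries where they do the work, as an engineer would, in place of code of your own. Each camera call takes 0.05 s, during which the arm holds its last target. There are 200 camera calls.

## Working session

There is one attempt and no reset: what is moved stays moved. The work goes in short steps, Python scripts to look and compute and a tool call to move; the robot and the scene stay as the last step left them, time stands still between calls to the robot, and variables do not carry over. Pictures are saved under pics/ and viewed, about 8 in all and at most 12, crops included, and the job is handed in when it is done.

Besides the shell and the picture viewer there is one more tool, called after "Emit:" as name(argument=value, ...), one argument or row to a line, values as JSON. drive_tool: Moves the arm, as the interface text tells. Its arguments: {"type":"object","properties":{"deltas":{"type":"array"},"jaw":{"type":"number"},"force":{"type":"number"}},"required":["deltas"]}

```bash
mkdir -p pics; ls; python3 - <<'E'
from rig import r,cams,job
import cv2,numpy as np
print(r.sense(), r.tcp_to_tips)
a=[]
for n in("scene","side"):
    p,d=cams.grab_frame(n); cv2.imwrite(f"pics/{n}0.png",p[:,:,::-1]); np.savez(f"pics/{n}0.npz",p=p,d=d); print(n,cams.camera_params(n))
E
```

```text
pics
{'clock': 0.0, 'qpos': array([-1.19941921e+00,  3.53668387e-01,  1.63414163e+00, -5.50967875e-06,
        1.15514505e+00, -2.40146508e-03]), 'qvel': array([ 0.00135441, -0.00149146,  0.00118358, -0.00282924,  0.00206971,
        0.00074338]), 'joint_efforts': array([ 2.19194560e-03, -6.05245185e+01, -3.42071700e+01,  9.30925148e-05,
        9.36485681e-03, -1.36434360e-05]), 'eef_pos': array([ 228.04778578, -581.43740455,  247.54579243]), 'tcp_rot': array([-3.14023023e+00,  1.76571005e-06,  3.73780815e-01]), 'contact_force': array([ 0.22821643,  0.18137484, -0.45058461]), 'wrist_torque': array([ 0.00633802, -0.04947841,  0.01107873]), 'opening': 0.998592208349346} 17.0
scene {'fx': 402.1963598311725, 'fy': 402.1963598311725, 'cx': 283.98236838292786, 'cy': 212.2305413225194, 'R': array([[ 0.18023502,  0.98358922,  0.00822084],
       [ 0.71385129, -0.12504864, -0.68904221],
       [-0.67670649,  0.130058  , -0.72467458]]), 't': array([-102.51081096, -349.49511405, 1711.24036861])}
side {'fx': 462.6522344575, 'fy': 462.6522344575, 'cx': 276.35695363778575, 'cy': 211.44399062330527, 'R': array([[-0.94517325, -0.32655505,  0.00305419],
       [-0.22450728,  0.64295998, -0.73225606],
       [ 0.2371582 , -0.69279453, -0.68102256]]), 't': array([ 518.47079198,  151.14466417, 1377.48828217])}
```

View pics/scene0.png

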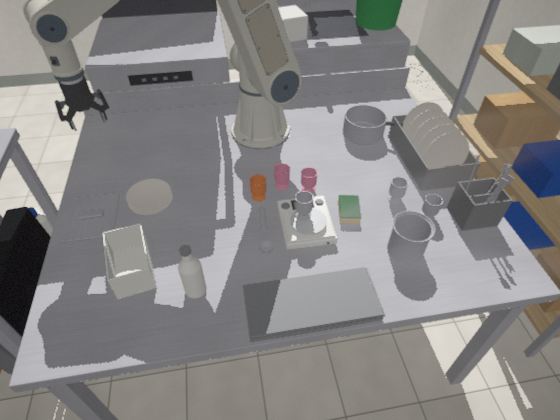

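View pics/side0.png

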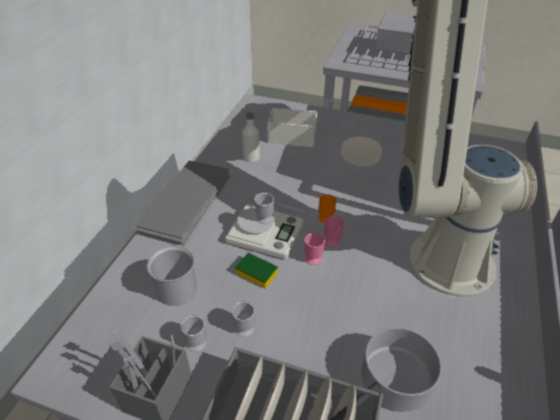

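Scene view: the scale is at about (306,220) with the cup on its robot side at about (304,203). The tare and power keys are at about (286,206) and (319,202). The decoys (orange and pink) stand between robot and scale. I'll get coarse positions next.

```bash
cat > h.py <<'E'
import numpy as np,cv2
from rig import r,cams,job
def cloud(d,c):
    v,u=np.mgrid[:d.shape[0],:d.shape[1]]
    P=np.stack([(u-c["cx"])/c["fx"]*d,(v-c["cy"])/c["fy"]*d,d],-1)
    W=(P-c["t"])@c["R"]; W[d<=0]=np.nan; return W
def ray(uv,z,c):
    "pixels onto plane height z"
    uv=np.atleast_2d(uv).astype(float)
    D=np.c_[(uv[:,0]-c["cx"])/c["fx"],(uv[:,1]-c["cy"])/c["fy"],np.ones(len(uv))]@c["R"]
    o=-c["R"].T@c["t"]; return o+D*((z-o[2])/D[:,2])[:,None]
def proj(X,c):
    q=np.atleast_2d(X)@c["R"].T+c["t"]; return np.c_[q[:,0]/q[:,2]*c["fx"]+c["cx"],q[:,1]/q[:,2]*c["fy"]+c["cy"]]
E
python3 - <<'E'
from h import *
for n,pts in(("scene",dict(cup=(304,203),pan=(318,220),tare=(286,206),power=(319,202),orange=(258,187),pink1=(282,177),pink2=(309,180),spoon=(265,225),spongec=(349,208))),("side",dict(cup=(263,207),pan=(255,223),tare=(291,219),power=(279,245),orange=(328,208),pink1=(333,232),pink2=(314,248)))):
    W=cloud(np.load(f"pics/{n}0.npz")["d"],cams.camera_params(n))
    for k,(u,v) in pts.items(): print(n,k,np.nanmedian(W[v-1:v+2,u-1:u+2].reshape(-1,3),0).round())
E
```

```text
scene cup [594.  59. 136.]
scene pan [601. 103.  59.]
scene tare [501.  19.  39.]
scene power [504. 132.  40.]
scene orange [427. -64.  69.]
scene pink1 [383.  26.  64.]
scene pink2 [422. 114.  70.]
scene spoon [551. -60.  16.]
scene spongec [543. 227.  34.]
side cup [560.  88. 129.]
side pan [585.  93.  58.]
side tare [492.  18.  39.]
side power [492. 135.  41.]
side orange [390. -37.  69.]
side pink1 [351.  58.  68.]
side pink2 [384. 147.  75.]
```

```bash
python3 - <<'E'
from h import *
from scipy.spatial.transform import Rotation as Ro
s=r.sense(); c=cams.camera_params("wrist"); Rt=Ro.from_euler('xyz',s["tcp_rot"]).as_matrix()
o=-c["R"].T@c["t"]; print("cam in tool",Rt.T@(o-s["eef_pos"])); print("axes in tool(cols x,y,z)",(Rt.T@c["R"].T).round(3),c["fx"])
E
```

```text
cam in tool [ 7.89602357e+01 -1.42374118e-02 -1.25336698e+02]
axes in tool(cols x,y,z) [[ 0.001 -0.951 -0.308]
 [ 1.     0.001  0.001]
 [-0.    -0.308  0.951]] 309.0537002535862
```

Emit:
drive_tool(
  deltas=[
    [0,0,-0.8,0.0935],
    [0,0,-0.8,0.0935],
    [0,0,-0.8,0.0935],
    [0,0,-0.8,0.0935],
    [1.62,-3.65,0,0],
    [1.62,-3.65,0,0],
    [1.62,-3.65,0,0],
    [1.62,-3.65,0,0],
    [1.62,-3.65,0,0],
    [1.62,-3.65,0,0],
    [1.62,-3.65,0,0],
    [1.62,-3.65,0,0],
  ],
  jaw=1,
)

```text
clock: 1.1
eef_pos: [358.0, -288.0, 280.1]
tcp_rot: [-3.141, 0.0, -0.001]
contact_force: [0.2, -0.1, 0.1]
opening: 0.0
```

Emit:
drive_tool(
  deltas=[
    [1.62,-3.65,0,0],
    [1.62,-3.65,0,0],
    [1.62,-3.65,0,0],
    [1.62,-3.65,0,0],
    [1.62,-3.65,0,0],
    [1.62,-3.65,0,0],
    [1.62,-3.65,0,0],
    [1.62,-3.65,0,0],
    [1.62,-3.65,0,0],
    [1.62,-3.65,0,0],
    [0,0,0,0],
    [0,0,0,0],
  ],
)

```text
clock: 2.1
eef_pos: [520.1, 76.8, 279.7]
tcp_rot: [3.141, 0.001, 0.003]
contact_force: [-0.0, -0.8, -0.6]
opening: -0.001
```

```bash
python3 - <<'E'
from h import *
s=r.sense(); print(s["clock"],s["eef_pos"],s["tcp_rot"],s["opening"],s["contact_force"])
c=cams.camera_params("wrist"); p,d=cams.grab_frame("wrist"); cv2.imwrite("pics/w1.png",p[:,:,::-1]); np.savez("pics/w1.npz",p=p,d=d,**c)
E
```

```text
2.1 [520.11872161  76.83982517 279.69281216] [3.14140133e+00 9.90714448e-04 3.24249028e-03] -0.0010894787652093885 [-0.03652852 -0.82423139 -0.58236545]
```

View pics/w1.png

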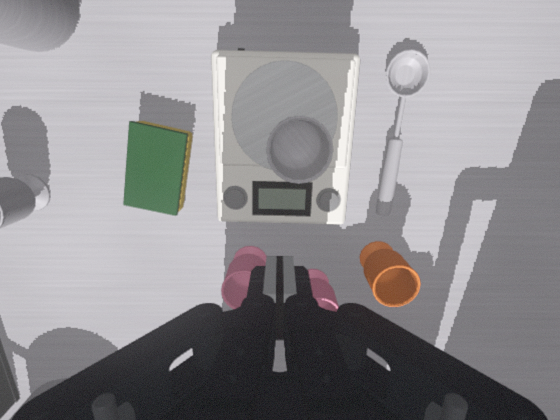

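The wrist view (image up = +x, left = +y) shows the pan at about (284,115) and the cup lip at about (300,150). The power key is at (235,197) and the tare key at (329,199). The cup stands to the near-right of the pan centre.

```bash
cat >> h.py <<'E'
def circ(P,rad=None):
    from scipy.optimize import least_squares as L
    f=lambda q: np.hypot(P[:,0]-q[0],P[:,1]-q[1])-(rad or q[2])
    return L(f,[*P[:,:2].mean(0),rad or 40],loss="soft_l1",f_scale=1).x
def measure(d,p,c,ctr):
    W=cloud(d,c); z=W[...,2]; near=np.hypot(W[...,0]-ctr[0],W[...,1]-ctr[1])<85
    lip=W[near&(z>132)&(z<144)]
    print("lip",len(lip),np.median(lip[:,2]),circ(lip))
    m=(near&(z>54)&(z<63)).astype(np.uint8)
    hull=cv2.convexHull(np.argwhere(m)[:,::-1].astype(np.int32))[:,0]
    cs=cv2.findContours(m,cv2.RETR_EXTERNAL,cv2.CHAIN_APPROX_NONE)[0]
    e=max(cs,key=len)[:,0]; E=ray(e,58,c)
    # outer edge only: points on hull
    on=[abs(cv2.pointPolygonTest(hull.reshape(-1,1,2).astype(np.float32),(float(a),float(b)),True))<1 for a,b in e]
    print("pan",m.sum(),np.median(z[m>0]),circ(E[on]),sum(on))
    return W
E
python3 - <<'E'
from h import *
q=np.load("pics/w1.npz"); c={k:q[k] for k in("fx","fy","cx","cy","R","t")}; p=q["p"]
W=measure(q["d"],p,c,(595,76))
print("rough rays: pan",ray((284,115),58,c),"lip",ray((300,150),138,c))
g=cv2.cvtColor(p,cv2.COLOR_RGB2GRAY)
K=[]
for u,v in((235,197),(329,199)):
    w=g[v-20:v+20,u-20:u+20]; m=(w<(np.median(w[:4])+w[20,20])/2.).astype(np.uint8)
    n,l,st,ce=cv2.connectedComponentsWithStats(m); i=l[20,20]; K.append(ray(ce[i]+[u-20,v-20],40,c)[0]); print(st[i],ce[i]+[u-20,v-20],K[-1],W[v,u])
K=np.array(K); a=K[0]-K[1]; print("dist",np.linalg.norm(a)); y=a[:2]/np.linalg.norm(a[:2]); x=np.array([y[1],-y[0]]); print("yaw",np.arctan2(x[1],x[0]),"pan from keys",K.mean(0)[:2]+x*96)
E
```

```text
lip 877 138.11040511571906 [567.25346059  59.84974752  26.66544008]
pan 6496 57.77815432670499 [591.36473423  71.62395517  56.53136106] 241
rough rays: pan [[595.01123033  71.91526469  58.        ]] lip [[567.50957909  59.23140242 138.        ]]
[  9   9  24  24 457] [235.02844639 197.17724289] [498.55228652 130.68202942  40.        ] [498.56458916 130.8209081   39.22852243]
[  7   9  22  24 321] [324.79127726 198.60747664] [497.18800882  20.77383126  40.        ] [496.77389582  15.62766738  40.22757695]
dist 109.9166651435778
yaw -0.012412246383703019 pan from keys [593.8627527   74.53638528]
```

Emit:
drive_tool(
  deltas=[
    [0,0,2,-0.105],
    [0,0,2,-0.105],
    [0,0,2,-0.105],
    [0,0,2,-0.105],
    [-0.9,1.74,0,0],
    [-0.9,1.74,0,0],
    [0,0,3,0],
    [0,0,3,0],
    [0,0,3,0],
    [0,0,1.5,0],
    [0,0,0,0],
    [0,0,0,0],
  ],
)

```text
clock: 3.15
eef_pos: [516.8, 34.8, 95.0]
tcp_rot: [-3.141, 0.002, 0.418]
contact_force: [-0.1, 0.5, 0.6]
opening: 0.0
```

Emit:
drive_tool(
  deltas=[
    [0.4,-0.24,0,0],
    [0.5,0,0,0],
    [0.4,0,0,0],
    [0.2,0,0,0],
    [0.2,0,0,0],
    [0.2,0,0,0],
    [0.2,0,0,0],
    [0.2,0,0,0],
    [0.2,0,0,0],
    [0.2,0,0,0],
    [0.2,0,0,0],
    [0.2,0,0,0],
  ],
)

```text
clock: 4.15
eef_pos: [545.2, 50.9, 95.2]
tcp_rot: [-3.142, 0.0, 0.42]
contact_force: [0.3, 0.2, 0.4]
opening: -0.002
```

```bash
cat > look.py <<'E'
import sys
from h import *
s=r.sense(); print(s["clock"],s["eef_pos"].round(1),s["tcp_rot"][2].round(3),s["contact_force"].round(2))
c=cams.camera_params("wrist"); p,d=cams.grab_frame("wrist"); cv2.imwrite(f"pics/{sys.argv[1]}.png",p[:,:,::-1]); np.savez(f"pics/{sys.argv[1]}.npz",p=p,d=d,**c)
W=cloud(d,c); z=W[...,2]; near=np.hypot(W[...,0]-585,W[...,1]-68)<60
for lo,hi in((132,144),(54,63)):
    m=near&(z>lo)&(z<hi); print(lo,m.sum(),np.nanmedian(z[m]),circ(W[m]) if lo>100 else "")
E
python3 look.py w2
```

```text
4.15 [545.2  50.9  95.2] 0.42 [0.33 0.22 0.39]
132 14962 137.71572252377763 [575.41401711  63.8176982   32.35553125]
54 18911 57.75848509612283
```

View pics/w2.png

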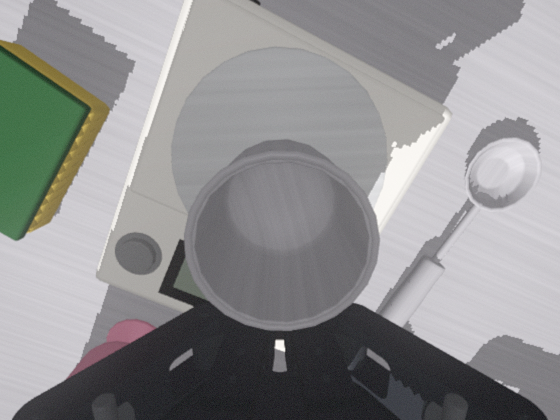

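Wrist view: the cup is upright, with its lip centred at about (283,241). The pan's circle runs through about (172,148), (280,47) and (388,148).

```bash
cat > fit.py <<'E'
import sys
from h import *
q=np.load(f"pics/{sys.argv[1]}.npz"); c={k:q[k] for k in("fx","fy","cx","cy","R","t")}
W=cloud(q["d"],c); z=W[...,2]
s=r.sense(); t=s["eef_pos"]; ya=s["tcp_rot"][2]; X=np.array([np.cos(ya),np.sin(ya)]); Y=np.array([X[1],-X[0]])
# lip: 3D points near lip height, ahead of the finger
rel=(W[...,:2]-t[:2])@np.c_[X,Y]
m=(rel[...,0]>12)&(rel[...,0]<80)&(abs(rel[...,1])<45)&(z>134)&(z<143)
C=circ(W[m]); print("lip",m.sum(),C)
# pan outer edge: white/metal height step, far side
m=((z>54)&(z<70)&(np.hypot(W[...,0]-594,W[...,1]-72)<68)).astype(np.uint8)
e=max(cv2.findContours(m,cv2.RETR_EXTERNAL,cv2.CHAIN_APPROX_NONE)[0],key=len)[:,0]
E=ray(e,58,c); R=np.hypot(E[:,0]-594,E[:,1]-72); E=E[(R>50)&(R<65)&((E[:,:2]-[594,72])@X>0)]
Pn=circ(E); print("pan free r",len(E),Pn,"fixed r",circ(E,57.5)[:2])
o=np.array([594,71.7])-C[:2]; print("to go tool x,y (vs 594,71.7):",o@X,o@Y," vs fit:",(Pn[:2]-C[:2])@X,(Pn[:2]-C[:2])@Y,"cup rel tcp",(C[:2]-t[:2])@X,(C[:2]-t[:2])@Y)
E
python3 fit.py w2
```

```text
lip 8213 [582.93777715  66.9208378   26.55915213]
pan free r 321 [592.00924829  71.92408202  56.38545773] fixed r [590.73931434  71.36159614]
to go tool x,y (vs 594,71.7): 12.049584192062822 0.14382841937689608  vs fit: 10.32296047765091 -0.8720828260930131 cup rel tcp 40.593716519733064 0.673507719445975
```

Emit:
drive_tool(
  deltas=[
    [0.2,0,0,0],
    [0.2,0,0,0],
    [0.2,0,0,0],
    [0.2,0,0,0],
    [0.2,0,0,0],
    [0.1,0,0,0],
    [0,0,0,0],
    [-0.5,0,0,0],
    [-1.5,0,0,0],
    [-2,0,-2,0],
    [-2,0,-4,0],
    [0,0,-4,0],
  ],
)

```text
clock: 5.2
eef_pos: [496.2, 30.2, 191.3]
tcp_rot: [-3.139, 0.008, 0.419]
contact_force: [1.3, -0.8, -0.3]
opening: -0.003
```

Emit:
drive_tool(
  deltas=[
    [1,0,-4,0],
    [1,0,-4,0],
    [1,0,0,0],
    [0,0,0,0],
    [0,0,0,0],
  ],
)

```text
clock: 5.62
eef_pos: [528.5, 43.6, 272.2]
tcp_rot: [-3.142, 0.0, 0.42]
contact_force: [-0.4, -0.8, -1.0]
opening: -0.001
```

```bash
python3 look.py w3; python3 fit.py w3; python3 - <<'E'
from h import *
q=np.load("pics/w3.npz"); c={k:q[k] for k in("fx","fy","cx","cy","R","t")}
print(proj([[498.5,130.7,40],[497,15.6,40],[593,71.7,58]],c))
E
```

```text
5.6167 [528.5  43.6 272.2] 0.42 [-0.39 -0.84 -1.  ]
132 1011 138.04098267844134 [591.76695808  70.76026398  26.64766932]
54 5101 57.809617375917135 
lip 586 [591.65414585  70.70019912  26.67064077]
pan free r 157 [591.65391022  71.56628071  56.45633291] fixed r [590.45877322  71.03138205]
to go tool x,y (vs 594,71.7): 2.5496554978430996 0.04347830326643184  vs fit: 0.3528886994679162 -0.7909279017760119 cup rel tcp 69.535301940608 1.177397111326985
[[200.78100614 174.59608404]
 [289.54514641 213.82328107]
 [279.81560023 119.68025134]]
```

View pics/w3.png

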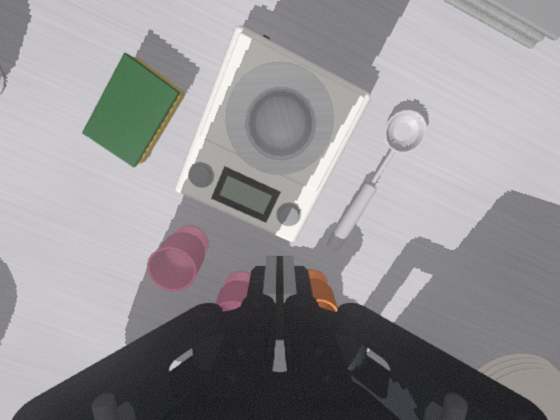

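The cup is centred to within about 1–2 mm and upright. Next I'll turn the tool so the camera side is clear of the cup and go above the tare key.

Emit:
drive_tool(
  deltas=[
    [0,0,0.8,-0.115],
    [0,0,0.8,-0.115],
    [0,0,0.8,-0.115],
    [0,0,0.8,-0.115],
    [0,0,0.8,-0.115],
    [0,0,0.8,-0.115],
    [0,0,0.8,-0.115],
    [0,0,0.8,-0.115],
    [0,0,0.8,-0.115],
    [0,0,0.8,-0.115],
    [-1.4,-1.57,0,0],
    [-1.4,-1.57,0,0],
  ],
)

```text
clock: 6.67
eef_pos: [495.3, 15.5, 190.1]
tcp_rot: [-3.137, 0.0, 1.572]
contact_force: [-1.1, 0.4, 0.5]
opening: -0.001
```

Emit:
drive_tool(
  deltas=[
    [0,0,3,0],
    [0,0,3,0],
    [0,0,3,0],
    [0,0,2,0],
    [0,0,1,0],
    [0,0,0,0],
    [0,0,0,0],
  ],
)

```text
clock: 7.25
eef_pos: [496.6, 15.6, 72.1]
tcp_rot: [-3.139, 0.0, 1.57]
contact_force: [-0.2, -0.6, 1.6]
opening: -0.001
```

Emit:
drive_tool(
  deltas=[
    [0,0,0.7,0],
    [0,0,0.5,0],
    [0,0,0.2,0],
    [0,0,0.1,0],
    [0,0,0.1,0],
    [0,0,0.1,0],
    [0,0,0.1,0],
    [0,0,0,0],
  ],
)

```text
clock: 7.92
eef_pos: [497.6, 15.7, 54.7]
tcp_rot: [3.141, -0.0, 1.57]
contact_force: [-0.8, -0.0, 1.7]
opening: 0.002
```

Emit:
drive_tool(
  deltas=[
    [0,0,0.1,0],
    [0,0,0.1,0],
    [0,0,0,0],
    [0,0,0,0],
  ],
)

```text
clock: 8.25
eef_pos: [497.7, 15.7, 53.0]
tcp_rot: [3.141, -0.0, 1.57]
contact_force: [-1.6, -0.3, 8.3]
opening: -0.001
```

Emit:
drive_tool(
  deltas=[
    [0,0,0.05,0],
    [0,0,0.05,0],
    [0,0,0,0],
    [0,0,0,0],
    [0,0,0,0],
  ],
)

```text
clock: 8.67
eef_pos: [497.8, 15.7, 52.7]
tcp_rot: [3.141, -0.0, 1.57]
contact_force: [-6.2, 1.0, 21.1]
opening: 0.001
```

Emit:
drive_tool(
  deltas=[
    [0,0,-0.3,0],
    [0,0,-0.5,0],
    [0,0,-1.5,0],
    [0,0,-3,0],
    [0,0,-4,0],
    [0,0,-4,0],
    [0,0,-4,0],
    [0,0,-4,0],
    [0,-1,-2,0],
    [0,-1,0,0],
    [0,0,0,0],
    [0,0,0,0],
  ],
)

```text
clock: 9.67
eef_pos: [476.7, 15.6, 283.7]
tcp_rot: [-3.141, 0.0, 1.57]
contact_force: [0.4, 0.4, -0.7]
opening: -0.002
```

```bash
python3 look.py w4; python3 fit.py w4|head -0; python3 - <<'E'
from h import *
q=np.load("pics/w4.npz"); c={k:q[k] for k in("fx","fy","cx","cy","R","t")}
W=cloud(q["d"],c); z=W[...,2]
for n,x,y in(("tare",497,15.6),("power",498.5,130.7)):
    m=(np.hypot(W[...,0]-x,W[...,1]-y)<8); print(n,np.nanmedian(z[m]),m.sum())
E
```

```text
9.6667 [476.7  15.6 283.7] 1.57 [ 0.38  0.43 -0.69]
132 1035 137.7966166316924 [591.19830797  71.01473714  26.66909399]
54 4876 57.77490981677823 
tare 322.18569868935367 969
power 39.77330249432039 180h.py:17: RuntimeWarning: Mean of empty slice.
  return L(f,[*P[:,:2].mean(0),rad or 40],loss="soft_l1",f_scale=1).x
  ret = um.true_divide(
Traceback (most recent call last):
  File "fit.py", line 9, in <module>
    C=circ(W[m]); print("lip",m.sum(),C)
  File "h.py", line 17, in circ
    return L(f,[*P[:,:2].mean(0),rad or 40],loss="soft_l1",f_scale=1).x
           ~^^^^^^^^^^^^^^^^^^^^^^^^^^^^^^^^^^^^^^^^^^^^^^^^^^^^^^^^^
ValueError: Initial guess is outside of provided bounds
```

View pics/w4.png

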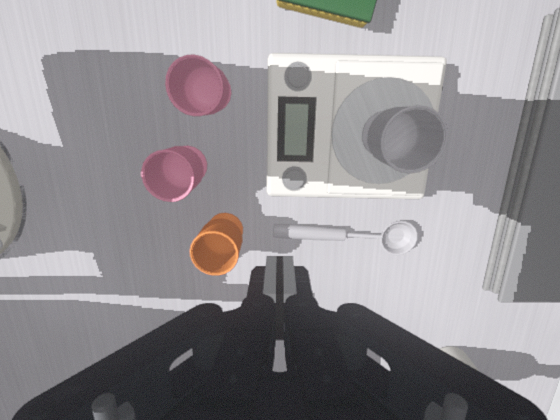

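The cup is upright with its lip at about (412,140), on the same world spot. The scale, spoon, sponge and decoys are undisturbed, and the tool is clear.

```bash
python3 -c "
from rig import job; print(job.sign_off())"
```

```text
the job is handed in; nothing more can be done
None
```

I nudged the cup to the middle of the platform, pressed the tare key to its stop, came away clear and handed the job in at about 9.7 s of robot time.

- **Cup:** Shut fingertips about 20 mm above the platform pushed it in two taps. It last measured at (591.2, 71.0) mm, upright, with its lip at z about 138 mm. The pan centre fitted to (591.7, 71.6) mm from the platform's edge and (593.6, 71.7) mm from the keys. The two estimates differ by about 2 mm, so the cup is 1–2.5 mm off centre.
- **Tare key:** The tip pressed from about 40 mm down to about 36 mm. The force rose to 8 N and then 21 N, well over the spring's 4 N, so the key was on its stop.
- **Left-hand key:** It was never touched, and it still stands at its full height of about 40 mm.
- **Other items:** The spoon and decoys and the part of the sponge in view look unmoved in the last picture. I did not re-check the things outside that view.
- **Failed checks:** The final circle-fit script crashed because it was set up for the earlier tool direction. The last tare-key height reading (322 mm) was invalid because it took in points on the gripper. I did not repeat either one.

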